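# Hold the cast lever level over its assembly jig

## Robot

A 7-joint arm with a two-finger parallel gripper is mounted at the origin on the work surface. World frame = base frame: x ahead of the robot, y to its left, z up, the work surface at z = 0. Lengths are in m, angles in rad, forces in N, time in s.
With the tool pointing down it reaches from about 0.35 to 0.9 m from the base axis. Payload 19.9 kg.
Tool frame: the origin (TCP) lies between the finger pads; the fingertips stand ahead of it and the grasp point (between the pads) lies 11 mm behind it (bot.finger_overhang is the z of the fingertips in the tool frame, in m); z points along the fingers, y is the line along which they close (so a half turn about z gives the same grasp; the last joint's range is limited). The gripper opens to 85 mm and grips with 20 to 120 N. Pads are 22 mm wide; open, the fingers measure 114 mm over their backs; the gripper's body (76 mm by 85 mm) begins 54 mm behind the grasp point. The pads swing forward as they close: fully open they stand 13 mm farther back than shut.
Start: joints at [-1.383, 0.417, -0.01, 1.614, 0.005, 1.111, -0.053], TCP at [0.142, 0.609, 0.239] pointing down, gripper open.
Joint ranges: [-2.81, 2.81], [-0.39, 2.02], [-1.27, 1.25], [0.06, 2.57], [-1.19, 4.33], [0.19, 2], [-2.82, 2.82]. Speed limits (rad/s): [1.89, 1.89, 2.39, 2.39, 3.01, 3.01, 3.01].

## Interface

Orientations are given as a unit quaternion [x, y, z, w].
In Python, from workcell import bot gives the robot as it stands.
- The arm moves only by the shell command python3 -m handwheel 'ROWS' [FORCE]. ROWS is JSON, a list of rows, each a list of 3 entries, a list of its own where there are three numbers: the turn, a rotation vector about the tool's x, y, z scaled (see below), then the shift along the tool's x, y, z scaled (see below), then the opening, from 0 (shut) to 1 (fully open). In form: [[[wx, wy, wz], [tx, ty, tz], hand], ...]. A call has 1 to 5 rows; each row is the pose to reach, as a shift and turn from the pose commanded when the call began, along the tool's axes at that moment, turning the shorter way round; what a row does not reach only later rows make up. The controller multiplies each number of a shift by 300 mm and each number of a turn by pi rad. A row lasts 1/10 s, in which the tool goes at most 50 mm and 8.59 degrees, less where a joint would pass 70% of its speed; a pose out of reach is approached as far as the arm can. A call with a number of a shift or a turn outside -1 to 1 is refused whole. A call with a gripper value outside its range is refused whole. The fingers move at their own pace and stop on an object; FORCE is the grip in N (left out, the last holds). Time passes only in rows, so rows that repeat a pose let the fingers close. It gives the time, the measured TCP pose, the force, the opening and the grip force at its end, in the units of the state.
- bot.get_obs(): the state, without advancing time (a new reading comes with each control period).
- bot.snapshot(name): name is "side" or "top" or "wrist"; returns the picture (400x640x3 uint8, red, green, blue); there is no depth.
- bot.camera_model(name): a dict with "vertical_fov" (degrees; the focal length in pixels is half the picture's height over the tangent of half this angle, whatever the lens; pixels are square), "cx", "cy" (the principal point, pixels), "dist_coeffs" ([k1, k2, p1, p2, k3] as OpenCV has them; the pictures are not rectified), "pose" (4x4, takes a point from camera to world coordinates); the wrist camera has in their place "mount" (4x4, takes a point from camera to tool coordinates, whose origin is the TCP and whose axes are the flange's). Camera axes: x right, y down, z forward; pixel columns grow to the right and rows downward; lengths in m; the calibration is good to about 2 mm. A picture is of the moment at which its call begins: read the wrist's pose just before it. camera_model takes no time and is no camera call.
- bot.finish_job(): hands the job in; it is judged then, once.
The state is a dict: "clock": time; "joint_positions": joint angles; "joint_vel": joint speeds; "effort": joint torques, N m; "eef_pos": TCP position; "orientation": TCP orientation; "force": force on the tool from outside, world axes, zero at the start; "ft_torque": the same for the moment, N m; "grip_width": finger opening in m; "gripper_force": force on a finger pad.
Only numpy, scipy, OpenCV 4.12 (cv2) and the standard library are available. Lean on these libraries where they do the work, as an engineer would, in place of code of your own. Each camera call takes 0.05 s, during which the arm holds its last target. There are 200 camera calls.

## Task

Swing the jig's hold-down strap right out to its stop, then pick up the green cast lever at its balance point, which lies well towards the heavy hub. Hold the lever level over the jig, hub above the thick pivot pin and eye above the thin pin, its underside two to three centimetres clear of the pivot pin's tip, so that your colleague can oil the pins. Finish still holding it there, quite still, touching nothing else with it, and leave the other things on the bench where they are.

Things in the scene. Friction and masses are not known exactly. Their poses are not given: they have to be found in the camera images.
- lever_balance (a point): Balance point of the loose lever, mid-thickness of its arm, 24 mm above its underside. The lever is a green casting, 0.4 to 0.75 kg, 281 mm long, lying flat: round heavy hub at one end, straight arm 18 mm wide and 20 mm thick, small round eye at the other. x: along the arm from hub to eye; y: across; z: up. Hub axis at x = -67 mm, eye axis at +173 mm. A 60 to 70 N grip here holds it stiffly
- lever_hub (a point): Centre of the lever's hub at its underside, which lies on the bench at the start. Hub 52 mm diameter, 48 mm high, 20 mm bore with a bright steel bush. Same axes as lever_balance
- lever_eye (a point): Centre of the lever's eye at its underside, 240 mm from lever_hub and flush with it. Eye 30 mm diameter, 38 mm high, 12 mm bore. Same axes as lever_balance
- pivot_tip (a point): Top centre of the jig's thick steel pivot pin, 16 mm diameter, 90 mm above the bench. The jig is a plywood board 320 x 120 x 24 mm fixed to the bench. Jig axes: x along the board from the pivot pin to the thin pin, y across, z up. From the board's centre, the pivot pin stands at x = -120, y = -25 mm
- eye_tip (a point): Top centre of the jig's thin steel pin, 8 mm diameter, 80 mm above the bench, 240 mm from the pivot pin along the jig's x axis (board x = +120, y = -25 mm). Jig axes
- strap_pivot (a point): Point on the upright axis about which the hold-down strap swings, at the height of the knob's middle (98 mm above the bench; the nut there, 18 mm wide, ends at 84 mm). Board x = 0, y = +35 mm. Jig axes
- strap_knob (a point): Centre of the upright round red knob (28 mm diameter, 82 to 114 mm above the bench) at the free end of the steel strap (22 mm wide, 8 mm thick, 66 to 74 mm above the bench), 60 mm from the swing axis; it turns with the strap. Grip it from above or push it
- strap (a joint): Strap angle about its upright axis: 0 straight across the jig (pointing to the jig's -y, knob over the line between the pins), growing anticlockwise seen from above to 1.6 rad, its stop, where it points along the jig's +x. Friction holds it where it is left (about 2 N at the knob)
- oil_bottle: Bystander: yellow bottle, 48 mm diameter, 115 mm high, origin under its centre
- screw_tin: Bystander: open steel tin, 60 mm diameter, 55 mm high, origin under its centre
- hammer: Bystander: hammer with a wooden handle, 280 mm long, lying beside the work at the robot's left; origin under its middle, handle to its -x
- figure: Bystander: jointed beech model figure, 194 mm high, on a 90 x 110 mm foot, origin under the foot's centre, beside the work at the robot's right

How it is judged:
On the way, in this order (a step that is already met when the one before it is completed fails the run):
1. the strap is swung out to its stop (beyond 1.4 rad) (value of joint strap above 1.4 rad), for 0.2 s.
2. the lever is gripped within 25 mm of its balance point and lifted clear of the bench, near level (horizontal distance between the grasp point and lever_balance below 0.025 m and contact force between the fingers and lever above 2 N and height (world z) of lever_balance above 0.06 m and angle between lever_balance's own z axis and vertical below 0.2 rad), for 0.2 s.
At the end, for the whole second after the job is handed in: Strap beyond 1.4 rad. Fingers hold the lever still within 25 mm of its balance point, level within 5 degrees, hub within 10 mm and eye within 12 mm (level distance) of their pins, hub underside 10-45 mm above the pivot tip, eye at least 5 mm above its pin, touching nothing but the fingers (value of joint strap above 1.4 rad and horizontal distance between the grasp point and lever_balance below 0.025 m and contact force between the fingers and lever above 2 N and angle between lever_balance's own z axis and vertical below 0.09 rad and horizontal distance between lever_hub and pivot_tip below 0.01 m and horizontal distance between lever_eye and eye_tip below 0.012 m and z of lever_hub in the frame of pivot_tip between 0.01 and 0.045 m and z of lever_eye in the frame of eye_tip above 0.005 m and contact force between lever and jig below 0.3 N and linear speed of lever below 0.02 m/s and angular speed of lever below 0.1 rad/s and contact force between lever and oil_bottle below 0.3 N and contact force between lever and screw_tin below 0.3 N and contact force between lever and hammer below 0.3 N and contact force between lever and figure below 0.3 N); the arm keeps its last pose, push and grip.
It fails at once if a bystander is moved more than 30 mm or tipped over (distance of any of oil_bottle, screw_tin, hammer, figure from where it was at the start of the episode above 0.03 m or angle between any of oil_bottle, screw_tin, figure's own z axis and vertical above 0.5 rad).
It also fails if it takes over 58 s, if anything falls off the work surface, if the arm or the gripper's body presses on something with over 40 N, if the wrist force passes 120 N, or if a joint passes its speed limit or range.

## Working session

There is one attempt and no reset: what is moved stays moved. The work goes in short steps, Python scripts to look and compute and a shell command to move; the robot and the scene stay as the last step left them, time stands still between calls to the robot, and variables do not carry over. Pictures are saved under pics/ and viewed, at most 10 in all, crops included, and the job is handed in when it is done.

```bash
mkdir -p pics; python3 - <<'E'
from workcell import bot
import cv2,numpy as np
o=bot.get_obs();print(o['clock'],o['eef_pos'],o['orientation'],o['grip_width'],bot.finger_overhang)
for n in ("top","side"):
    im=bot.snapshot(n);cv2.imwrite(f"pics/{n}0.png",im[:,:,::-1]);m=bot.camera_model(n)
    print(n,{k:np.round(v,4).tolist() for k,v in m.items() if not isinstance(v,str)})
print(bot.camera_model("wrist"))
E
```

```text
0.0 [0.14169821 0.60839356 0.23865347] [ 1.14148064e-01  9.93463557e-01 -6.16345550e-04 -1.21203103e-05] 0.08526724655929577 0.008
top {'vertical_fov': 48.0206, 'cx': 324.8305, 'cy': 199.9576, 'dist_coeffs': [-0.0829, 0.0, 0.0, 0.0, 0.0], 'pose': [[-0.0191, -0.9751, 0.2212, 0.2652], [-0.9998, 0.0191, -0.0023, 0.0054], [-0.002, -0.2212, -0.9752, 1.4464], [0.0, 0.0, 0.0, 1.0]]}
side {'vertical_fov': 55.1089, 'cx': 319.7806, 'cy': 202.3988, 'dist_coeffs': [-0.0644, 0.0, 0.0, 0.0, 0.0], 'pose': [[0.962, -0.1523, 0.2265, 0.2887], [-0.2729, -0.5485, 0.7904, -0.997], [0.0039, -0.8222, -0.5692, 0.7828], [0.0, 0.0, 0.0, 1.0]]}
{'vertical_fov': 63.26724001000574, 'cx': 321.68511241272455, 'cy': 204.26400090552866, 'dist_coeffs': array([-0.02152343,  0.        ,  0.        ,  0.        ,  0.        ]), 'mount': array([[-7.45614722e-04, -9.54692662e-01, -2.97592617e-01,
         7.66261573e-02],
       [ 9.99999634e-01, -8.36746429e-04,  1.78839201e-04,
        -1.18824826e-03],
       [-4.19746033e-04, -2.97592375e-01,  9.54692936e-01,
        -1.33758615e-01],
       [ 0.00000000e+00,  0.00000000e+00,  0.00000000e+00,
         1.00000000e+00]])}
```

View pics/top0.png

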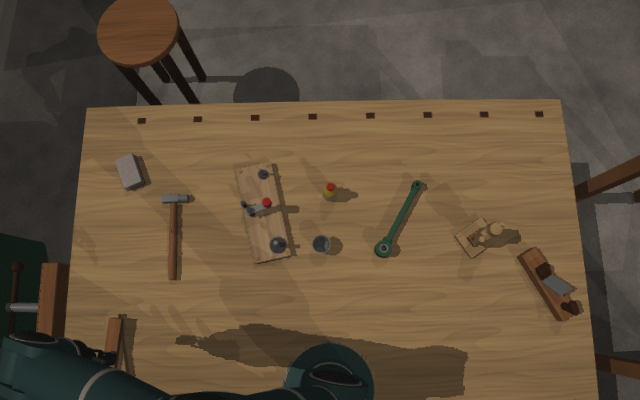

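View pics/side0.png

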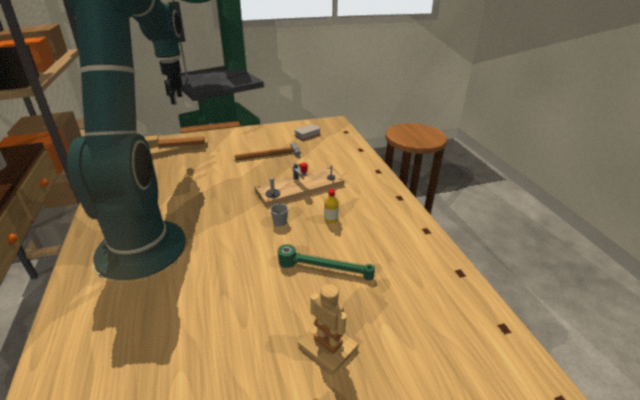

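The top view shows the jig centred near (264,213): thick pin near (278,245), thin pin near (263,174), red knob at (267,203). The lever's hub is at (384,248) and its eye at (418,185). The bottle is at (330,191), the tin at (321,243), the hammer on the left and the figure at (485,237). I'll zoom in.

```bash
python3 - <<'E'
import cv2,numpy as np
t=cv2.imread("pics/top0.png");s=cv2.imread("pics/side0.png")
a=cv2.resize(t[155:275,225:435],(798,456),interpolation=cv2.INTER_CUBIC)
cv2.imwrite("pics/z1.png",a)
b=cv2.resize(s[145:290,240:390],(620,600),interpolation=cv2.INTER_CUBIC)
cv2.imwrite("pics/z2.png",b)
E
```

```text
(no output)
```

View pics/z1.png

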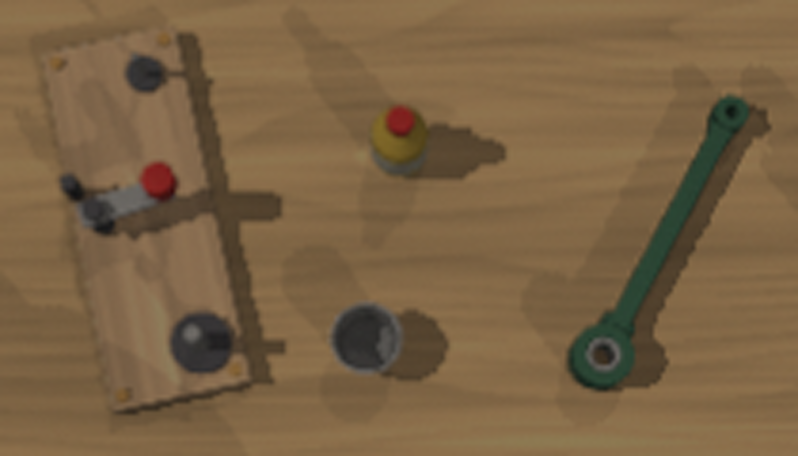

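View pics/z2.png

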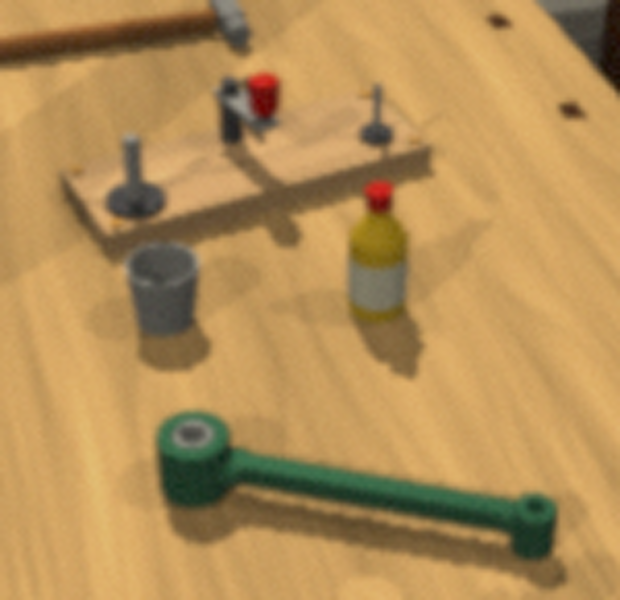

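```bash
cat > h.py <<'E'
import cv2,numpy as np
from workcell import bot
def ray(m,uv,pose):
    h=200/np.tan(np.radians(m['vertical_fov'])/2)
    K=np.array([[h,0,m['cx']],[0,h,m['cy']],[0,0,1]])
    p=cv2.undistortPoints(np.array([[uv]],float),K,np.array(m['dist_coeffs']))[0,0]
    P=np.array(pose);return P[:3,3],P[:3,:3]@np.array([p[0],p[1],1])
def onz(n,uv,z,pose=None):
    m=bot.camera_model(n);o,d=ray(m,uv,m['pose'] if pose is None else pose)
    return (o+d*(z-o[2])/d[2])
E
cat > m.py <<'E'
from h import *
t=lambda x,y:(225+x/3.8-.4,155+y/3.8-.4)
s=lambda x,y:(240+x/4.133-.4,145+y/4.138-.4)
P=lambda n,a:print(n,np.round(a,4))
c=[onz("top",t(*q),.024) for q in[(42,58),(180,33),(250,382),(113,410)]]
for q in c:P("corner",q)
cen=np.mean(c,0);ax=(c[0]+c[1]-c[2]-c[3])/2;P("cen",cen);print("len",np.linalg.norm(ax),np.linalg.norm((c[0]+c[3]-c[1]-c[2])/2))
ux=ax/np.linalg.norm(ax);uy=np.array([-ux[1],ux[0],0]);yaw=np.arctan2(ux[1],ux[0]);print("yaw",yaw)
for n,x,y in[("pivot",-.12,-.025),("eye",.12,-.025),("strap",0,.035)]:P("pred "+n,cen+x*ux+y*uy)
P("pivot top",onz("top",t(193,331),.09));P("pivot side",onz("side",s(131,139),.09))
P("eye side",onz("side",s(377,88),.08));P("eye top",onz("top",t(145,68),.08))
P("nut side",onz("side",s(229,82),.084))
for n,b in(("top",(255,192,280,215)),("side",(295,158,312,178))):
    im=cv2.imread(f"pics/{n}0.png").astype(int);x0,y0,x1,y1=b;r=im[y0:y1,x0:x1]
    v,u=np.nonzero((r[:,:,2]>110)&(r[:,:,1]<70)&(r[:,:,0]<70));print(n,len(u));P("knob mean",onz(n,(u.mean()+x0,v.mean()+y0),.098 if n=="side" else .108))
H=onz("top",t(602,354),.048);E=onz("top",t(731,111),.038)
P("hub top",H);P("eye",E);d=(E-H)[:2];print(np.linalg.norm(d),np.arctan2(d[1],d[0]))
P("hub side",onz("side",s(193,433),.048));P("eye side",onz("side",s(536,504),.038))
P("tin",onz("top",t(366,338),.05));P("bottle",onz("top",t(400,121),.11));P("fig",onz("top",(485,237),.05))
P("hammerhead",onz("top",(176,199),.03))
E
python3 m.py
```

```text
corner [0.6958 0.2955 0.024 ]
corner [0.7159 0.175  0.024 ]
corner [0.4109 0.1146 0.024 ]
corner [0.3895 0.2288 0.024 ]
cen [0.553  0.2035 0.024 ]
len 0.31222101353566395 0.11917841745013648
yaw 0.20503158450890713
pred pivot [0.4406 0.1546 0.024 ]
pred eye [0.6756 0.2034 0.024 ]
pred strap [0.5459 0.2377 0.024 ]
pivot top [0.4457 0.155  0.09  ]
pivot side [0.4416 0.1533 0.09  ]
eye side [0.6736 0.1986 0.08  ]
eye top [0.6683 0.1974 0.08  ]
nut side [0.5456 0.2381 0.084 ]
top 51
knob mean [0.5682 0.1833 0.108 ]
side 26
knob mean [0.5669 0.197  0.098 ]
hub top [ 0.4257 -0.1767  0.048 ]
eye [ 0.6326 -0.2986  0.038 ]
0.2401783409254789 -0.5323133189334758
hub side [ 0.4243 -0.1778  0.048 ]
eye side [ 0.632  -0.2978  0.038 ]
tin [0.4426 0.0171 0.05  ]
bottle [ 0.6106 -0.014   0.11  ]
fig [ 0.4519 -0.5021  0.05  ]
hammerhead [0.5992 0.4885 0.03  ]
```

Measured: lever hub (0.425,-0.177) with yaw -0.532, jig yaw about 0.2, strap at about 0.17 rad. Next I'll move over the jig for a wrist look.

```bash
R='[[[0,0,0],[-0.55,-0.36,-0.02],0.4],[[0,0,0],[-0.55,-0.36,-0.02],0.4],[[0,0,0],[-0.55,-0.36,-0.02],0.4],[[0,0,0],[-0.55,-0.36,-0.02],0.4],[[0,0,0],[-0.55,-0.36,-0.02],0.4]]' ; unset R
python3 -m handwheel '[[[0,0,0],[-0.55,-0.36,-0.02],0.4],[[0,0,0],[-0.55,-0.36,-0.02],0.4],[[0,0,0],[-0.55,-0.36,-0.02],0.4],[[0,0,0],[-0.55,-0.36,-0.02],0.4],[[0,0,0],[-0.55,-0.36,-0.02],0.4]]'
python3 -m handwheel '[[[0,0,0],[-0.55,-0.36,-0.02],0.4],[[0,0,0],[-0.55,-0.36,-0.02],0.4],[[0,0,0],[-0.55,-0.36,-0.02],0.4],[[0,0,0],[-0.55,-0.36,-0.02],0.4],[[0,0,0],[-0.55,-0.36,-0.02],0.4]]'
python3 -m handwheel '[[[0,0,0],[-0.55,-0.36,-0.02],0.4],[[0,0,0],[-0.55,-0.36,-0.02],0.4],[[0,0,0],[-0.55,-0.36,-0.02],0.4],[[0,0,0],[-0.55,-0.36,-0.02],0.4],[[0,0,0],[-0.55,-0.36,-0.02],0.4]]'
cat >> h.py <<'E'
from scipy.spatial.transform import Rotation as R
def wpose():
    o=bot.get_obs();T=np.eye(4);T[:3,:3]=R.from_quat(o['orientation']).as_matrix();T[:3,3]=o['eef_pos']
    return T
def wsnap(fn):
    T=wpose();im=bot.snapshot("wrist");cv2.imwrite(fn,im[:,:,::-1]);P=T@bot.camera_model("wrist")['mount'];np.save(fn[:-4]+".npy",P);return P
def rows(xyz,yang,T=None):
    "target TCP, tool-y world angle, tool down -> turn, shift units"
    T=wpose() if T is None else T
    c,s=np.cos(yang),np.sin(yang);Rd=np.array([[-s,c,0],[c,s,0],[0,0,-1.]]).T
    Rd=np.column_stack([[-0+s,-c,0],[c,s,0],[0,0,-1]]) ; Rd[:,0]=np.cross(Rd[:,1],Rd[:,2])
    w=R.from_matrix(T[:3,:3].T@Rd).as_rotvec()/np.pi;t=T[:3,:3].T@(np.array(xyz)-T[:3,3])/.3
    print("turn",np.round(w,3),"shift",np.round(t,3),"mm",np.linalg.norm(t)*300)
E
python3 -c "
from h import *
print(wpose());wsnap('pics/w1.png')"
```

```text
clock: 0.6
eef_pos: [0.2828, 0.4615, 0.2456]
orientation: [0.118, 0.993, -0.001, 0.001]
force: [-1.2, 0.9, 0.1]
grip_width: 0.0341
gripper_force: 0.0
clock: 1.1
eef_pos: [0.4182, 0.3184, 0.2515]
orientation: [0.118, 0.993, -0.001, 0.001]
force: [-1.2, 1.0, -0.1]
grip_width: 0.0341
gripper_force: 0.0
clock: 1.6
eef_pos: [0.5537, 0.175, 0.2572]
orientation: [0.118, 0.993, -0.001, 0.001]
force: [-1.7, 1.7, 0.2]
grip_width: 0.0342
gripper_force: 0.0
[[-0.97215344  0.23434248  0.00113735  0.55366028]
 [ 0.23433922  0.97215181 -0.00244489  0.17502818]
 [-0.00167861 -0.00211029 -0.99999636  0.25717309]
 [ 0.          0.          0.          1.        ]]
```

View pics/w1.png

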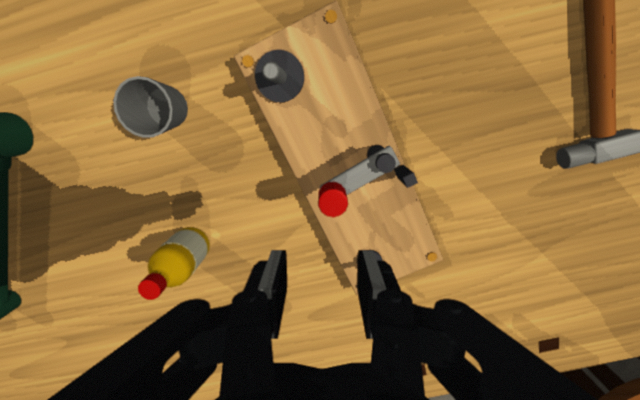

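The wrist view shows the pivot pin tip at about (272,71), the knob top at (333,197) and the strap nut at (385,158). The thin pin is hidden by a finger.

```bash
python3 - <<'E'
from h import *
P=np.load("pics/w1.npy");im=cv2.imread("pics/w1.png").astype(int)
f=lambda n,uv,z:print(n,np.round(onz("wrist",uv,z,P),4))
f("pivot",(272,71),.09);f("nut",(385,158),.084)
m=((im[:,:,2]>110)&(im[:,:,1]<60)).astype(np.uint8);m[:,:300]=0
c=max(cv2.findContours(m,0,2)[0],key=cv2.contourArea);(x,y),r=cv2.minEnclosingCircle(c);M=cv2.moments(c);print(x,y,r)
f("knob",(M['m10']/M['m00'],M['m01']/M['m00']),.108)
for q in[(330,1),(235,57),(445,258)]:f("c",q,.024)
rows([.5675,.183,.17],.376);rows([.5675,.183,.094],.376)
E
```

```text
pivot [0.443  0.1561 0.09  ]
nut [0.5415 0.2382 0.084 ]
332.69512939453125 201.30487060546875 14.845325469970703
knob [0.5651 0.1811 0.108 ]
c [0.3859 0.2225 0.024 ]
c [0.4128 0.1145 0.024 ]
c [0.6952 0.2981 0.024 ]
turn [-0.     0.     0.306] shift [-0.047  0.029  0.29 ] mm 88.44634767508833
turn [-0.     0.     0.306] shift [-0.047  0.029  0.543] mm 163.72976384072962
```

```bash
python3 -m handwheel '[[[0,0,0.15],[-0.02,0.01,0.15],0.5],[[0,0,0.22],[-0.047,0.029,0.25],0.5],[[0,0,0.22],[-0.047,0.029,0.25],0.5],[[0,0,0.22],[-0.047,0.029,0.25],0.5],[[0,0,0.22],[-0.047,0.029,0.25],0.5]]'
python3 -m handwheel '[[[0,0,0.084],[0,0,0.03],0.5],[[0,0,0.084],[0,0,0.03],0.5],[[0,0,0.084],[0,0,0.03],0.5]]'
python3 -c "
from h import *
rows([.567,.182,.094],.374)"
```

```text
clock: 2.15
eef_pos: [0.5653, 0.1872, 0.1817]
orientation: [0.446, 0.895, -0.0, -0.0]
force: [0.0, 0.4, -0.4]
grip_width: 0.0422
gripper_force: 0.0
clock: 2.45
eef_pos: [0.5653, 0.1872, 0.1728]
orientation: [0.558, 0.83, -0.0, -0.0]
force: [-0.2, -0.3, 0.2]
grip_width: 0.0423
gripper_force: 0.0
turn [-0.    -0.     0.004] shift [-0.018 -0.001  0.263] mm 79.02755880705375
```

```bash
python3 -m handwheel '[[[0,0,0],[-0.018,0,0.12],0.5],[[0,0,0],[-0.018,0,0.263],0.5],[[0,0,0],[-0.018,0,0.263],0.5],[[0,0,0],[-0.018,0,0.263],0.5]]'
python3 - <<'E'
from h import *
T=wpose();p=np.array([.5445,.238])
for k in range(1,6):
    a=-1.197+k*.145;rows([*(p+.06*np.array([np.cos(a),np.sin(a)])),.094],a+np.pi/2,T)
E
```

```text
clock: 2.85
eef_pos: [0.568, 0.1814, 0.0951]
orientation: [0.557, 0.831, -0.0, -0.0]
force: [1.8, -0.6, 1.3]
grip_width: 0.0427
gripper_force: 0.0
turn [-0.    -0.    -0.041] shift [0.006 0.025 0.004] mm 7.7535744681934995
turn [-0.    -0.    -0.087] shift [0.012 0.053 0.003] mm 16.404834309232477
turn [-0.    -0.    -0.134] shift [0.022 0.081 0.003] mm 25.03818095791057
turn [-0.   -0.   -0.18] shift [0.035 0.106 0.003] mm 33.55568899348412
turn [-0.    -0.    -0.226] shift [0.053 0.129 0.003] mm 41.9030453447386
```

```bash
python3 -m handwheel '[[[0,0,-0.041],[0.006,0.025,0.003],0.5],[[0,0,-0.087],[0.012,0.053,0.003],0.5],[[0,0,-0.134],[0.022,0.081,0.003],0.5],[[0,0,-0.18],[0.035,0.106,0.003],0.5],[[0,0,-0.226],[0.053,0.129,0.003],0.5]]'
python3 - <<'E'
from h import *
T=wpose();p=np.array([.5445,.238]);t=wpose()[:2,3]-p;print(np.arctan2(t[1],t[0]),np.linalg.norm(t))
for k in range(6,12):
    a=-1.197+k*.145;rows([*(p+.06*np.array([np.cos(a),np.sin(a)])),.094],a+np.pi/2,T)
E
```

```text
clock: 3.35
eef_pos: [0.5994, 0.2103, 0.0964]
orientation: [0.231, 0.973, 0.0, 0.001]
force: [0.4, -2.7, -1.5]
grip_width: 0.0422
gripper_force: 1.6
-0.4681188789320354 0.0614830723767325
turn [ 0.     0.001 -0.045] shift [0.007 0.028 0.008] mm 9.006234270336721
turn [ 0.     0.001 -0.091] shift [0.013 0.056 0.008] mm 17.541668628917826
turn [ 0.     0.001 -0.137] shift [0.023 0.084 0.008] mm 26.131647663455134
turn [ 0.     0.001 -0.183] shift [0.037 0.109 0.008] mm 34.62220516669957
turn [ 0.     0.001 -0.229] shift [0.055 0.132 0.008] mm 42.94631484167821
turn [-0.     0.001 -0.275] shift [0.075 0.152 0.008] mm 51.05269604751778
```

```bash
python3 -m handwheel '[[[0,0,-0.045],[0.007,0.028,0.004],0.5],[[0,0,-0.091],[0.013,0.056,0.006],0.5],[[0,0,-0.137],[0.023,0.084,0.006],0.5],[[0,0,-0.183],[0.037,0.109,0.006],0.5],[[0,0,-0.229],[0.055,0.132,0.006],0.5]]'
python3 -m handwheel '[[[0,0,-0.01],[0.001,0.015,0],0.5],[[0,0,-0.02],[0.002,0.025,0],0.5],[[0,0,-0.02],[0.002,0.025,0],0.5],[[0,0,-0.02],[0.002,0.025,0],0.5]]'
python3 - <<'E'
from h import *
p=np.array([.5445,.238]);T=wpose();t=T[:2,3]-p;print(np.arctan2(t[1],t[0]),np.linalg.norm(t))
rows([T[0,3],T[1,3],.2],np.arctan2(T[1,1],T[0,1]))
cv2.imwrite("pics/top1.png",cv2.resize(bot.snapshot("top")[155:275,225:435,::-1],(798,456),interpolation=cv2.INTER_CUBIC))
E
```

```text
clock: 3.85
eef_pos: [0.6032, 0.2532, 0.0949]
orientation: [-0.126, 0.992, -0.0, 0.002]
force: [2.9, -3.7, -0.8]
grip_width: 0.0427
gripper_force: 1.6
clock: 4.25
eef_pos: [0.6, 0.2595, 0.0933]
orientation: [-0.152, 0.988, -0.0, 0.001]
force: [1.9, -4.6, 2.7]
grip_width: 0.0427
gripper_force: 2.6
0.36988002709285595 0.059505349252801605
turn [-0.     0.001  0.   ] shift [-0.001 -0.    -0.356] mm 106.67466058716307
```

```bash
python3 -m handwheel '[[[0,0,0],[0,0.015,0],0.5],[[0,0,0],[0,0.025,0],0.5],[[0,0,0],[0,0.025,0],0.5]]'
python3 -m handwheel '[[[0,0,0],[0,-0.03,0],0.5],[[0,0,0],[0,-0.03,-0.15],0.5],[[0,0,0],[0,-0.03,-0.3],0.5],[[0,0,0],[0,-0.03,-0.5],0.5],[[0,0,0],[0,-0.03,-0.5],0.5]]'
python3 - <<'E'
from h import *
wsnap("pics/w2.png")
rows([.553,.11,.27],1.77)
E
```

```text
clock: 4.6
eef_pos: [0.5999, 0.2603, 0.0932]
orientation: [-0.149, 0.989, -0.004, 0.001]
force: [11.6, -32.8, 6.7]
grip_width: 0.0426
gripper_force: 17.2
clock: 5.1
eef_pos: [0.6011, 0.2598, 0.249]
orientation: [-0.152, 0.988, 0.001, 0.004]
force: [0.7, -0.5, 0.6]
grip_width: 0.0426
gripper_force: 0.0
turn [0.    0.002 0.034] shift [ 0.302 -0.428 -0.077] mm 158.73469653179248
```

View pics/w2.png

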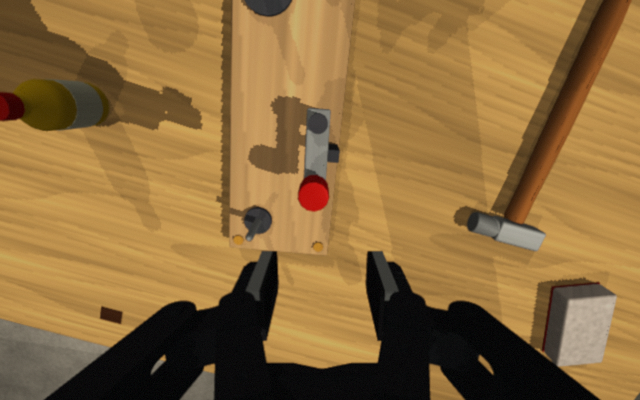

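The strap is at its stop, since the force rose to 33 N. The thin pin's tip is at about (249,238). I'll work out its position and the route to the lever.

```bash
python3 - <<'E'
from h import *
P=np.load("pics/w2.npy");f=lambda n,uv,z:print(n,np.round(onz("wrist",uv,z,P),4))
f("eye tip",(249,238),.08);f("eye base",(258,220),.024+.004)
a=onz("wrist",(233,20),.024,P);b=onz("wrist",(229,240),.024,P);d=b-a;print("edge yaw",np.arctan2(d[1],d[0]))
hub=np.array([.425,-.177]);yw=-.532;bal=hub+.067*np.array([np.cos(yw),np.sin(yw)]);print(bal)
rows([*bal,.26],yw+np.pi/2);rows([*bal,.013],yw+np.pi/2)
E
```

```text
eye tip [0.6755 0.2056 0.08  ]
eye base [0.6757 0.2052 0.028 ]
edge yaw 0.20413431093462073
[ 0.48274022 -0.21098628]
turn [0.001 0.002 0.267] shift [ 0.848 -1.377 -0.049] mm 485.44609608150387
turn [0.001 0.002 0.267] shift [ 0.854 -1.378  0.775] mm 539.1029035006163
```

```bash

python3 -m handwheel '[[[0,0,0.04],[0.08,-0.14,-0.04],0.7],[[0,0,0.08],[0.17,-0.28,-0.05],0.7],[[0,0,0.13],[0.26,-0.42,-0.05],0.7],[[0,0,0.17],[0.34,-0.55,-0.05],0.7],[[0,0,0.22],[0.43,-0.69,-0.05],0.7]]'
python3 -c "
from h import *
rows([.4827,-.211,.26],-.532+np.pi/2)"
```

```text
clock: 5.65
eef_pos: [0.5383, 0.0212, 0.2567]
orientation: [0.19, 0.982, 0.0, -0.0]
force: [1.8, -0.6, 0.5]
grip_width: 0.0594
gripper_force: 0.0
turn [ 0.    -0.     0.048] shift [-0.117 -0.787 -0.011] mm 238.81720455605665
```

```bash

python3 -m handwheel '[[[0,0,0.048],[-0.117,-0.787,-0.011],0.7],[[0,0,0.048],[-0.117,-0.787,-0.011],0.7],[[0,0,0.048],[-0.117,-0.787,-0.011],0.7],[[0,0,0.048],[-0.117,-0.787,-0.011],0.7],[[0,0,0.048],[-0.117,-0.787,-0.011],0.7]]'
python3 -m handwheel '[[[0,0,0],[0,0,0],0.7],[[0,0,0],[0,0,0],0.7]]'
python3 -c "
from h import *
wsnap('pics/w3.png')"
```

```text
clock: 6.15
eef_pos: [0.4839, -0.2126, 0.2602]
orientation: [0.262, 0.965, -0.0, 0.0]
force: [0.0, -0.0, -0.2]
grip_width: 0.0598
gripper_force: 0.0
clock: 6.35
eef_pos: [0.4849, -0.2104, 0.2599]
orientation: [0.262, 0.965, 0.0, -0.0]
force: [0.4, 0.5, -0.0]
grip_width: 0.0597
gripper_force: 0.0
```

View pics/w3.png

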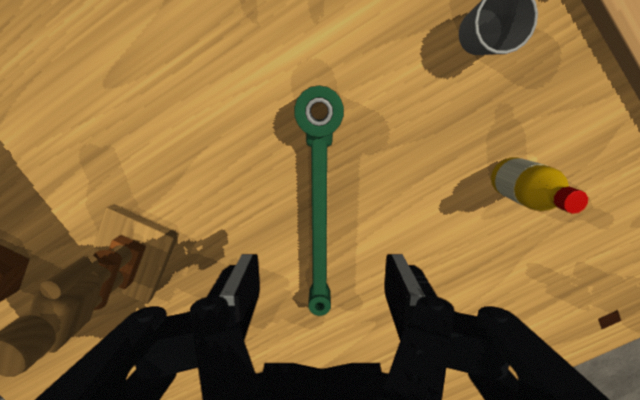

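The hub bush is at (319,111) and the eye bore at (319,305), so the lever lies straight under the tool. The figure's foot is near (140,240).

```bash
python3 - <<'E'
from h import *
P=np.load("pics/w3.npy");H=onz("wrist",(319,111),.048,P);E=onz("wrist",(319,305),.038,P);d=(E-H)[:2];yw=np.arctan2(d[1],d[0])
print(H,E,np.linalg.norm(d),yw,"fig",onz("wrist",(140,240),.02,P))
u=d/np.linalg.norm(d);bal=(H[:2]+.067*u+E[:2]-.173*u)/2;print(bal)
rows([*bal,.1],yw+np.pi/2);rows([*bal,.015],yw+np.pi/2)
E
```

```text
[ 0.4235588  -0.17907105  0.048     ] [ 0.62817983 -0.29978016  0.038     ] 0.23757199538607138 -0.5329713788012083 fig [ 0.44394001 -0.4525897   0.02      ]
[ 0.48022036 -0.21249658]
turn [ 0.    -0.     0.002] shift [ 0.009 -0.018  0.533] mm 159.9659914669108
turn [ 0.    -0.     0.002] shift [ 0.009 -0.018  0.816] mm 244.92759324911933
```

```bash

python3 -m handwheel '[[[0,0,0],[0.007,-0.012,0.16],0.7],[[0,0,0],[0.007,-0.012,0.32],0.7],[[0,0,0],[0.007,-0.012,0.48],0.7],[[0,0,0],[0.007,-0.012,0.6],0.7],[[0,0,0],[0.007,-0.012,0.7],0.7]]'
python3 -m handwheel '[[[0,0,0],[0,0,0.07],0.7],[[0,0,0],[0,0,0.116],0.7],[[0,0,0],[0,0,0.116],0.7],[[0,0,0],[0,0,0.116],0.7]]'
python3 -m handwheel '[[[0,0,0],[0,0,0],0],[[0,0,0],[0,0,0],0],[[0,0,0],[0,0,0],0],[[0,0,0],[0,0,0],0],[[0,0,0],[0,0,0],0]]' 65
python3 -m handwheel '[[[0,0,0],[0,0,0],0],[[0,0,0],[0,0,0],0],[[0,0,0],[0,0,0],0],[[0,0,0],[0,0,0],0]]' 65
```

```text
clock: 6.9
eef_pos: [0.4814, -0.2102, 0.0478]
orientation: [0.26, 0.966, 0.0, -0.001]
force: [1.3, 0.2, 0.1]
grip_width: 0.0599
gripper_force: 0.0
clock: 7.3
eef_pos: [0.4822, -0.2118, 0.0159]
orientation: [0.26, 0.966, 0.0, 0.0]
force: [0.2, -0.1, 0.5]
grip_width: 0.0598
gripper_force: 0.0
clock: 7.8
eef_pos: [0.4822, -0.2121, 0.0161]
orientation: [0.26, 0.966, 0.0, 0.001]
force: [-3.0, 2.8, 12.5]
grip_width: 0.0167
gripper_force: 63.9
clock: 8.2
eef_pos: [0.4821, -0.2121, 0.0161]
orientation: [0.26, 0.966, 0.0, 0.001]
force: [-2.4, 1.5, 12.9]
grip_width: 0.0169
gripper_force: 63.9
```

```bash

python3 -m handwheel '[[[0,0,0],[0,0,-0.05],0],[[0,0,0],[0,0,-0.12],0],[[0,0,0],[0,0,-0.2],0],[[0,0,0],[0,0,-0.2],0],[[0,0,0],[0,0,-0.2],0]]' 65
python3 -m handwheel '[[[0,0,0],[0,0,-0.1],0],[[0,0,0],[0,0,-0.22],0],[[0,0,0],[0,0,-0.34],0],[[0,0,0],[0,0,-0.48],0],[[0,0,0],[0,0,-0.55],0]]' 65
python3 - <<'E'
from h import *
yw=.204;piv=np.array([.441,.1555]);b=piv+.067*np.array([np.cos(yw),np.sin(yw)]);print(b)
rows([*b,.24],yw+np.pi/2)
E
```

```text
clock: 8.7
eef_pos: [0.4818, -0.2119, 0.0757]
orientation: [0.26, 0.966, 0.0, 0.0]
force: [0.1, 0.2, -4.3]
grip_width: 0.0169
gripper_force: 64.9
clock: 9.2
eef_pos: [0.482, -0.2123, 0.2425]
orientation: [0.26, 0.966, -0.0, 0.001]
force: [0.2, -0.9, -5.7]
grip_width: 0.0169
gripper_force: 64.9
[0.50661069 0.1690734 ]
turn [-0.     0.001 -0.233] shift [0.568 1.14  0.008] mm 382.12692172483634
```

```bash

python3 -m handwheel '[[[0,0,-0.02],[0.05,0.1,0],0],[[0,0,-0.05],[0.12,0.24,0],0],[[0,0,-0.08],[0.19,0.38,0],0],[[0,0,-0.11],[0.25,0.5,0],0],[[0,0,-0.12],[0.285,0.57,0],0]]' 65
python3 - <<'E'
from h import *
rows([.5066,.1691,.24],.204+np.pi/2)
E
```

```text
clock: 9.7
eef_pos: [0.4931, -0.0179, 0.2393]
orientation: [0.071, 0.997, 0.0, -0.001]
force: [-0.2, -0.6, -4.7]
grip_width: 0.0167
gripper_force: 64.7
turn [ 0.    -0.001 -0.11 ] shift [ 0.044  0.623 -0.002] mm 187.46038746175265
```

```bash

python3 -m handwheel '[[[0,0,-0.03],[0.01,0.15,0],0],[[0,0,-0.06],[0.025,0.31,0],0],[[0,0,-0.085],[0.033,0.46,0],0],[[0,0,-0.11],[0.044,0.57,0],0],[[0,0,-0.11],[0.044,0.623,0],0]]' 65
python3 -m handwheel '[[[0,0,0],[0,0,0],0],[[0,0,0],[0,0,0],0],[[0,0,0],[0,0,0],0],[[0,0,0],[0,0,0],0]]' 65
python3 - <<'E'
from h import *
wsnap("pics/w4.png");print(wpose().round(4));s=bot.snapshot("side");cv2.imwrite("pics/s4.png",s[:,:,::-1]);t=bot.snapshot("top");cv2.imwrite("pics/t4.png",t[:,:,::-1])
E
```

```text
clock: 10.2
eef_pos: [0.5078, 0.1686, 0.2391]
orientation: [-0.101, 0.995, 0.0, -0.001]
force: [0.1, -0.7, -5.2]
grip_width: 0.0172
gripper_force: 64.7
clock: 10.6
eef_pos: [0.5086, 0.1644, 0.2401]
orientation: [-0.097, 0.995, -0.0, -0.0]
force: [0.5, 0.9, -4.2]
grip_width: 0.0169
gripper_force: 64.7
[[-9.811e-01 -1.934e-01 -0.000e+00  5.085e-01]
 [-1.934e-01  9.811e-01 -3.000e-04  1.647e-01]
 [ 1.000e-04 -3.000e-04 -1.000e+00  2.402e-01]
 [ 0.000e+00  0.000e+00  0.000e+00  1.000e+00]]
```

View pics/w4.png

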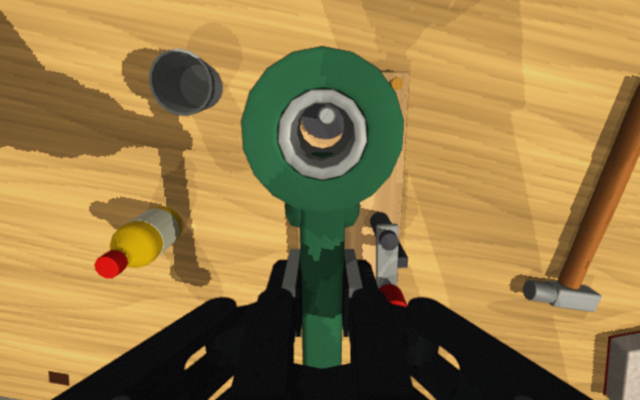

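Looking through the bush (centre about (322,134)), I can see the pin tip at about (326,115). I'll compute where both sit, and use the top and side views for the eye.

```bash
python3 - <<'E'
from h import *
P=np.load("pics/w4.npy");print("hub top",onz("wrist",(322,134),.272,P),"tip",onz("wrist",(326,115),.09,P))
T=np.eye(4);ims=[]
for n,f in(("top","t4"),("side","s4")):
    m=bot.camera_model(n);im=cv2.imread(f"pics/{f}.png")
    W=np.linalg.inv(m['pose'])
    h=200/np.tan(np.radians(m['vertical_fov'])/2);K=np.array([[h,0,m['cx']],[0,h,m['cy']],[0,0,1]])
    q=cv2.projectPoints(np.array([[.57,.18,.2]]),cv2.Rodrigues(W[:3,:3])[0],W[:3,3],K,np.array(m['dist_coeffs']))[0].ravel()
    x,y=int(q[0])-48,int(q[1])-60;print(n,x,y);ims.append(cv2.resize(im[y:y+120,x:x+96],None,fx=4,fy=4,interpolation=cv2.INTER_CUBIC))
cv2.imwrite("pics/z4.png",np.hstack(ims))
E
```

```text
hub top [0.44203209 0.15060251 0.272     ] tip [0.44176378 0.15420885 0.09      ]
top 214 133
side 256 82
```

View pics/z4.png

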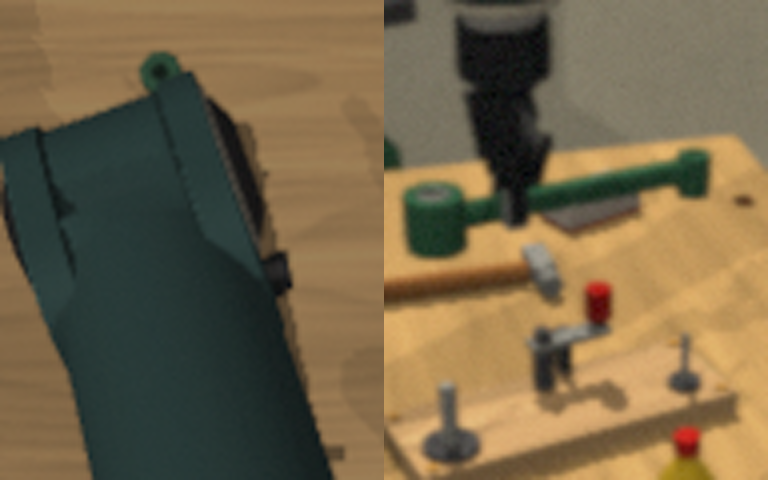

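The eye bore is at (159,70) in the top crop. In the side crop the hub top is at (434,192) and the eye top at (693,155). The lever looks level.

```bash
python3 - <<'E'
from h import *
print("eye T",onz("top",(253.4,150.1),.262));print("eye S",onz("side",(332.9,120.4),.262));print("hub S",onz("side",(268.1,129.6),.272))
m=bot.camera_model("side");n=bot.camera_model("top")
a,d=ray(n,(253.4,150.1),n['pose']);b,e=ray(m,(332.9,120.4),m['pose'])
s,t=np.linalg.lstsq(np.column_stack([d,-e]),b-a,rcond=None)[0];print("eye 2-view",a+s*d,b+t*e)
T=wpose();print("now",T[:3,3],np.arctan2(-T[1,0],-T[0,0]))
H=np.array([.4420,.1506]);tip=np.array([.4416,.1549])
yw=np.arctan2(-T[1,0],-T[0,0]);dy=.204-yw;c=R.from_euler('z',dy).as_matrix()[:2,:2]
p=tip-c@(H-T[:2,3]);print("tcp target",p);rows([*p,.131],.204+np.pi/2)
E
```

```text
eye T [0.68007354 0.19883015 0.262     ]
eye S [0.6762549  0.19492266 0.262     ]
hub S [0.44373157 0.15533457 0.272     ]
eye 2-view [0.6804721  0.19901594 0.26086203] [0.67774996 0.19952051 0.25999103]
now [0.50852311 0.16503365 0.24024996] 0.19515803315558294
tcp target [0.50799289 0.16992127]
turn [-0.     0.    -0.003] shift [-0.001  0.016  0.364] mm 109.36052116793716
```

```bash

python3 -m handwheel '[[[0,0,-0.003],[-0.001,0.016,0.06],0],[[0,0,-0.003],[-0.001,0.016,0.14],0],[[0,0,-0.003],[-0.001,0.016,0.22],0],[[0,0,-0.003],[-0.001,0.016,0.28],0],[[0,0,-0.003],[-0.001,0.016,0.32],0]]' 65
python3 -m handwheel '[[[0,0,0],[0,0,0.02],0],[[0,0,0],[0,0,0.04],0],[[0,0,0],[0,0,0.044],0],[[0,0,0],[0,0,0.044],0],[[0,0,0],[0,0,0.044],0]]' 65
python3 -m handwheel '[[[0,0,0],[0,0,0],0],[[0,0,0],[0,0,0],0],[[0,0,0],[0,0,0],0],[[0,0,0],[0,0,0],0],[[0,0,0],[0,0,0],0]]' 65
python3 - <<'E'
from h import *
P=wsnap("pics/w5.png");print(wpose().round(4))
w=cv2.imread("pics/w5.png")[30:230,220:430];s=bot.snapshot("side")[70:220,245:365,::-1]
cv2.imwrite("pics/z5.png",np.hstack([cv2.resize(w,(420,400)),cv2.resize(s,(320,400),interpolation=cv2.INTER_CUBIC)]))
E
```

```text
clock: 11.25
eef_pos: [0.5075, 0.17, 0.143]
orientation: [-0.102, 0.995, -0.0, -0.001]
force: [-1.0, 0.8, -4.5]
grip_width: 0.0166
gripper_force: 64.8
clock: 11.75
eef_pos: [0.5081, 0.1705, 0.1315]
orientation: [-0.103, 0.995, 0.0, 0.0]
force: [0.4, -0.0, -4.2]
grip_width: 0.0172
gripper_force: 64.8
clock: 12.25
eef_pos: [0.5079, 0.1703, 0.131]
orientation: [-0.103, 0.995, -0.0, -0.0]
force: [0.0, 0.9, -4.3]
grip_width: 0.0173
gripper_force: 64.8
[[-9.789e-01 -2.041e-01  0.000e+00  5.078e-01]
 [-2.041e-01  9.789e-01 -1.000e-04  1.703e-01]
 [ 0.000e+00 -1.000e-04 -1.000e+00  1.310e-01]
 [ 0.000e+00  0.000e+00  0.000e+00  1.000e+00]]
```

View pics/z5.png

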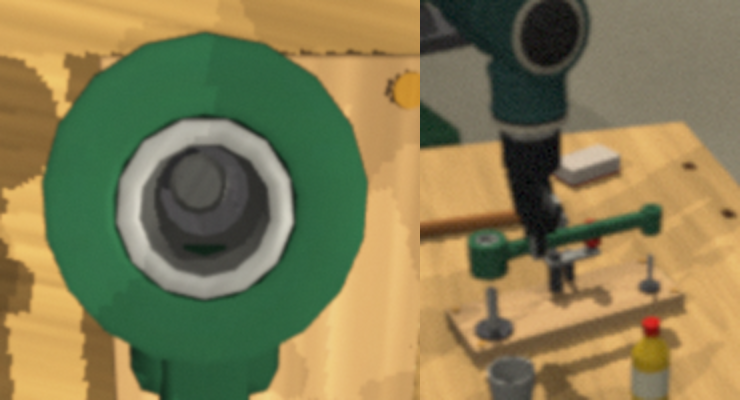

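Through the bush centre at (323,133.5) the pin tip shows at (319.5,121.5). In the side view the hub is over the thick pin, the eye is over the thin pin, and there is clear space beneath. One last numeric check.

```bash
python3 - <<'E'
from h import *
P=np.load("pics/w5.npy");a=onz("wrist",(323,133.5),.163,P);b=onz("wrist",(319.5,121.5),.09,P);print(a,b,a-b)
s=lambda x,y:(245+(x-420)/2.667-.3,70+y/2.667-.3)
e=onz("side",s(651,209),.153);q=onz("side",s(650,257),.08);print(e,q,e-q)
E
```

```text
[0.44122794 0.15599667 0.163     ] [0.4417697 0.1545667 0.09     ] [-0.00054176  0.00142997  0.073     ]
[0.67446636 0.20020572 0.153     ] [0.67360871 0.19708962 0.08      ] [0.00085765 0.0031161  0.073     ]
```

Both ends are within about 3 mm of their pins, so I'm handing in.

```bash
python3 -c "
from workcell import bot
print(bot.finish_job())"
```

```text
the job is handed in; nothing more can be done
None
```

I swung the strap out to its stop and handed the job in with the lever held still and level over the jig: hub and eye measured about 2–3 mm from their pins, about 25 mm above the pivot tip. The hand-in gave no verdict.

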